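Nudge a fired pot home in the decorating nest

TASK

Take the little clay pot with the pinched neck and flared rim, set it upright on the open front end of the wooden nest, and let go of it there. Then nudge it gently along the plate, past the sprung roller, until it rests on the end stop with the roller closed in behind it, so that fence, stop and roller all touch it; the clay is brittle, so never shove it hard against the nest, keep it upright and leave the cup and the dish where they are. Leave it standing there by itself.

Things in the scene. Friction and masses are not known exactly. Their poses are not given: they have to be found in the camera images.
- pot_mid (a point): Centre (half-way up) of the pot: bare orange-brown fired clay, round about its upright axis, 60 mm tall, about 0.25 kg. Straight-sided belly 60 mm in diameter from 13 to 39 mm above its foot; foot 44 mm across, neck pinched to 44 mm, rim flared to 52 mm. Stands on the table at the start, in any of three places among the cup and the dish. z axis up.
- nest: The nest's wooden base plate, 12 mm thick, fixed flat on the table. Origin on its underside, x along the pushing direction (away from the robot), z up; it spans x -135 to 135, y -55 to 115 mm. The pot goes on at the open front (free plate x -135 to -25) and is pushed along +x with its centre near y = 0. Seated its centre is at y 0 and x 55, give or take 25 mm with the carriage.
- fence: Straight bar of slick white plastic fixed along the plate's x, 40 mm high above the plate. Origin on the plate's top face right above the nest's origin, axes as the nest's. Its guiding face is at y = -30 mm, from x -35 to 115; a flared lead-in at the near end reaches back to x -61, y -48. The pot slides easily along it.
- stop_place (a point): MIDDLE place of the end stop, an upright steel pin 12 mm in diameter, 45 mm high, at nest x 90, y 6 mm; this point is half-way up its axis. Stop and roller ride together on a dark steel angle (the carriage), clamped by hand up to 25 mm nearer or farther along x. This point is fixed to the plate: the stop's true place is NOT measured and must be felt for.
- roller_place (a point): MIDDLE place of the pale roller (12 mm diameter, 9 to 37 mm above the plate), at nest x 33, y 27 mm; true x up to 25 mm off, same shift as the stop. Sprung: yields 14 mm along +y, 3 to 4 N. Nudging the pot past takes 5 to 12 N, then 1 to 3 N on to the stop, where it rises sharply. The clay bears under 25 N. Its housing (y above 71) is 38 mm high.
- cup_mid (a point): Centre (half-way up) of the straight clay cup, a bystander: 72 mm tall, 68 mm across the mouth, same clay as the pot.
- dish_mid (a point): Centre (half-way up) of the small open clay dish, a bystander: 36 mm tall, 84 mm across, same clay as the pot.
Not all that is in view belongs to the job. Leave any green, red or yellow look-alike of the part that bears pot_mid alone.

How it is judged:
By the outcome, as a careful person would: the job done as asked, in the order asked, and still so for the second after the job is handed in, with the robot touching nothing.
It also fails if it takes over 61 s, if anything falls off the work surface, if the arm or the gripper's body presses on something with over 40 N, if the wrist force passes 120 N, or if a joint passes its speed limit or range.

ROBOT

A 7-joint arm with a two-finger parallel gripper is mounted at the origin on the work surface. World frame = base frame: x ahead of the robot, y to its left, z up, the work surface at z = 0. Lengths are in mm, angles in rad, forces in N, time in s.
With the tool pointing down it reaches from about 400 to 900 mm from the base axis. Payload 5.5 kg.
Tool frame: the origin (TCP) lies at the very end of the fingers, on their centre line; the grasp point (between the pads) lies 19 mm behind it; z points along the fingers, y is the line along which they close (so a half turn about z gives the same grasp; the last joint's range is limited). The gripper opens to 85 mm and grips with 20 to 120 N. Pads are 22 mm wide; open, the fingers measure 114 mm over their backs; the gripper's body (76 mm by 85 mm) begins 54 mm behind the grasp point. The pads swing forward as they close: fully open they stand 13 mm farther back than shut.
Start: joints at [-1.041, 0.501, -0.427, 1.55, 0.221, 1.138, -0.21], TCP at [171.332, 627.013, 231.31] pointing down, gripper open.
Joint ranges: [-2.88, 2.88], [-0.31, 2.03], [-1.54, 1.56], [0.2, 2.42], [-1.41, 4.55], [0.19, 2.02], [-2.57, 2.57]. Speed limits (rad/s): [2.57, 2.57, 3.14, 3.14, 3.14, 3.14, 3.14].

INTERFACE

Orientations are given as a unit quaternion [x, y, z, w].
In Python, from rig import get_state, snapshot, camera_model, finish_job gives the robot as it stands.
- The arm moves only by the tool servo_tool, never from a script. Its arguments are lists of equal length, an entry for each row: "gripper": the gripper's target within -1 to 1 (fully open at 1, half-way at 0, shut at -1); "slide": the shift along the tool's x, y, z in m, a list of three; "dr": the turn, a rotation vector about the tool's x, y, z in degrees, a list of three. In form: {"gripper": [gripper, ...], "slide": [[x, y, z], ...], "dr": [[rx, ry, rz], ...]}. A call has 1 to 8 rows; each row shifts and turns the commanded pose from where the row before left it, along the tool's axes as they then stand; what a row does not reach is not made up. A row lasts 1/10 s, in which the tool goes at most 50 mm and 8.59 degrees, less where a joint would pass 70% of its speed; a pose out of reach is approached as far as the arm can. A call with a gripper value outside its range is refused whole. The fingers move at their own pace and stop on an object; "grip_force" is the grip in N (left out, the last holds). Time passes only in rows, so rows that do not move let the fingers close. It gives the time, the measured TCP pose, the force, the opening and the grip force at its end, in the units of the state.
- get_state(): the state, without advancing time (a new reading comes with each control period).
- snapshot(name): name is "scene" or "top" or "wrist"; returns (picture, depth): 384x512x3 uint8, red, green, blue; 384x512 float32, mm along the optical axis (not along the pixel's ray), 0 where there is no reading.
- camera_model(name): a dict with "fx", "fy", "cx", "cy" (pixels), "R" (3x3) and "t" (3): a world point X has camera coordinates R X + t. Camera axes: x right, y down, z forward; pixel columns grow to the right and rows downward; lengths in mm; the calibration is good to about 2 mm. A picture is of the moment at which its call begins: read the wrist's pose just before it. camera_model takes no time and is no camera call; for the wrist camera it gives the pose at the moment of the call.
- finish_job(): hands the job in; it is judged then, once.
The state is a dict: "time": time; "joints": joint angles; "qd": joint speeds; "joint_torque": joint torques, N m; "position": TCP position; "ee_rot": TCP orientation; "ft_force": force on the tool from outside, world axes, zero at the start; "ft_torque": the same for the moment, N m; "gripper_width": finger opening in mm; "grip_force": force on a finger pad.
Only numpy, scipy, OpenCV 4.12 (cv2) and the standard library are available. Lean on these libraries where they do the work, as an engineer would, in place of code of your own. Each camera call takes 0.05 s, during which the arm holds its last target. There are 200 camera calls.

## Working session

There is one attempt and no reset: what is moved stays moved. The work goes in short steps, Python scripts to look and compute and a tool call to move; the robot and the scene stay as the last step left them, time stands still between calls to the robot, and variables do not carry over. Pictures are saved under pics/ and viewed, at most 10 in all, crops included, and the job is handed in when it is done.

Besides the shell and the picture viewer there is one more tool, called after ">>>" as name(argument=value, ...) on one line, values as JSON. servo_tool: Moves the arm, as the interface text tells. Its arguments: {"type":"object","properties":{"gripper":{"type":"array","items":{"type":"number"}},"slide":{"type":"array","items":{"type":"array","items":{"type":"number"}}},"dr":{"type":"array","items":{"type":"array","items":{"type":"number"}}},"grip_force":{"type":"number"}},"required":["gripper","slide","dr"]}

```bash
mkdir -p pics; ls; python3 - <<'E'
from rig import *
import cv2,numpy as np
s=get_state();print({k:np.round(v,3).tolist() for k,v in s.items()})
ims=[]
for n in("scene","top"):
    p,d=snapshot(n);np.savez(f"pics/{n}.npz",p=p,d=d);c=camera_model(n);print(n,{k:np.round(v,3).tolist() for k,v in c.items()})
    cv2.imwrite(f"pics/{n}.png",p[:,:,::-1])
E
```

```text
pics
{'time': 0.0, 'joints': [-1.041, 0.502, -0.427, 1.551, 0.221, 1.138, -0.21], 'qd': [0.002, 0.0, 0.001, 0.001, -0.0, 0.001, -0.0], 'joint_torque': [0.001, -56.952, -5.816, -28.093, 0.011, 0.012, -0.0], 'position': [171.256, 626.328, 230.252], 'ee_rot': [0.133, 0.991, -0.001, -0.0], 'ft_force': [-0.501, -0.547, -0.017], 'ft_torque': [0.041, -0.03, -0.009], 'grip_force': 0.0, 'gripper_width': 85.192}
scene {'fx': 371.962, 'fy': 371.962, 'cx': 252.548, 'cy': 194.072, 'R': [[0.643, 0.765, -0.014], [0.614, -0.528, -0.587], [-0.457, 0.369, -0.81]], 't': [-356.943, -359.852, 1006.93]}
top {'fx': 363.852, 'fy': 363.852, 'cx': 257.056, 'cy': 189.688, 'R': [[0.015, -1.0, 0.009], [-0.993, -0.016, -0.118], [0.118, -0.007, -0.993]], 't': [-61.908, 601.251, 790.125]}
```

View pics/scene.png

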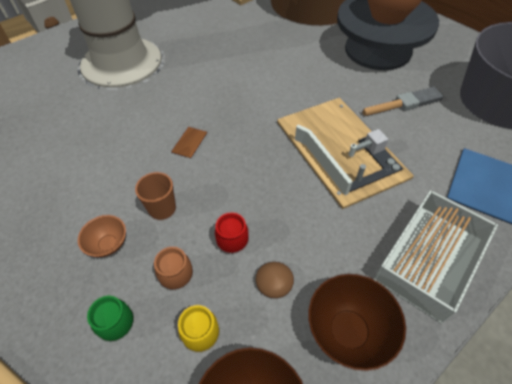

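View pics/top.png

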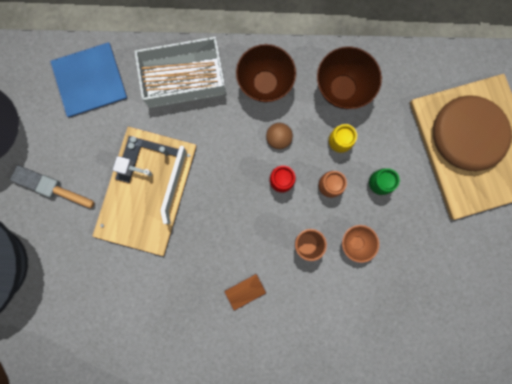

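The top view shows three clay vessels: (333,183), (310,245) and (360,244). The green (384,181), red (283,179) and yellow (343,139) ones are look-alikes. The pot is the one at (333,183), scene (172,267): small, with a narrow neck. (310,245) is the taller straight cup and (360,244) is the wide dish. The nest is at top (145,192), with its fence on the right and roller on the left. I'll confirm the pot in a crop and measure.

```bash
cat > h.py <<'E'
from rig import *
import cv2,numpy as np
def pts(c,u,v,d):
    X=np.stack([(u-c["cx"])/c["fx"]*d,(v-c["cy"])/c["fy"]*d,d],-1)
    return (X-c["t"])@c["R"]
def ray(c,u,v,z):
    C=-np.array(c["R"]).T@c["t"]; w=np.array([(u-c["cx"])/c["fx"],(v-c["cy"])/c["fy"],1])@c["R"]
    return C+w*(z-C[2])/w[2]
def cloud(c,d):
    v,u=np.mgrid[:384,:512].astype(float); return pts(c,u,v,d.astype(float))
E
python3 - <<'E'
from h import *
z=np.load("pics/top.npz");p,d=z["p"],z["d"];c=camera_model("top");P=cloud(c,d)
hsv=cv2.cvtColor(p,cv2.COLOR_RGB2HSV)
clay=((hsv[...,0]<14)&(hsv[...,1]>90)&(hsv[...,2]>60)).astype(np.uint8)
for n,(u,v) in dict(pot=(333,183),cup=(310,245),dish=(360,244)).items():
    m=np.zeros_like(clay);cv2.circle(m,(u,v),25,1,-1);m&=clay
    Q=P[(m>0)];zt=np.percentile(Q[:,2],97);T=Q[Q[:,2]>zt-5]
    (a,b),r=cv2.minEnclosingCircle(T[:,:2].astype(np.float32));print(n,"ztop",zt.round(1),"rim",np.round([a,b,r],1),len(T))
s=np.load("pics/scene.npz");cs=camera_model("scene");S=cloud(cs,s["d"])
# plate
wood=((hsv[...,0]>10)&(hsv[...,0]<25)&(hsv[...,1]>60)&(hsv[...,2]>110)).astype(np.uint8)
wood[:,:85]=0;wood[:,205:]=0;wood[:120]=0;wood[265:]=0
wood=cv2.morphologyEx(wood,cv2.MORPH_OPEN,np.ones((3,3)))
k=max(cv2.findContours(wood,0,2)[0],key=cv2.contourArea)
W=np.array([ray(c,u,v,12)[:2] for u,v in k[:,0]],np.float32)
r=cv2.minAreaRect(W);print("plate",r,cv2.boxPoints(r).round(1).tolist())
print("plate z",np.median(P[wood>0][:,2]),"table z",np.median(P[280:330,150:200,2]))
# fence top (z~52)
box=(slice(120,265),slice(95,205))
Q=P[box].reshape(-1,3);H=Q[(Q[:,2]>42)&(Q[:,2]<62)];print("high pts",len(H))
np.save("pics/high.npy",H)
a=cv2.resize(s["p"][225:305,130:220],None,fx=5,fy=5,interpolation=2)[:400,:450]
b=cv2.resize(p[120:265,90:210],None,fx=2.75,fy=2.75,interpolation=2)
im=np.zeros((400,800,3),np.uint8);im[:400,:450]=a;im[:b.shape[0],460:460+b.shape[1]]=b[:400]
cv2.imwrite("pics/crop.png",im[:,:,::-1])
E
```

```text
pot ztop 61.1 rim [ 568.8 -145.7  117.9] 130
cup ztop 72.9 rim [ 493.  -123.9   78.1] 168
dish ztop 36.9 rim [ 492.2 -186.3  140.2] 213
plate ((600.8265380859375, 208.0418243408203), (172.54721069335938, 271.2384948730469), 75.65606689453125) [[448.1000061035156, 158.10000610351562], [710.7999877929688, 90.9000015258789], [753.5999755859375, 258.0], [490.79998779296875, 325.20001220703125]]
plate z 11.914207103957892 table z -0.35574007059658835
high pts 677
```

View pics/crop.png

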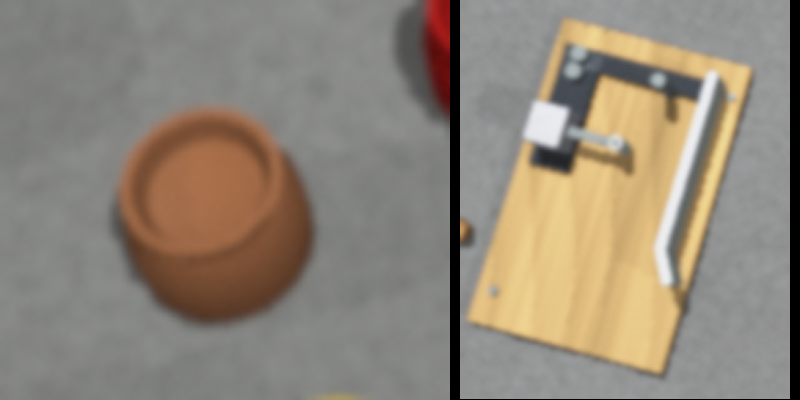

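The crop confirms the pot: bare clay, pinched neck under a flared rim (the red neighbour is at the top right). In the nest, the fence is on the right, with the pin at crop (657,78) and the roller at (615,143).

```bash
python3 - <<'E'
from h import *
z=np.load("pics/top.npz");p,d=z["p"],z["d"];c=camera_model("top");P=cloud(c,d)
hsv=cv2.cvtColor(p,cv2.COLOR_RGB2HSV)
clay=((hsv[...,0]<14)&(hsv[...,1]>90)&(hsv[...,2]>60)).astype(np.uint8)
for n,(u,v,zz) in dict(pot=(333,183,60),cup=(310,245,72),dish=(360,244,36)).items():
    m=np.zeros_like(clay);cv2.circle(m,(u,v),25,1,-1);m&=clay
    T=P[(m>0)&(abs(P[...,2]-zz)<4)];med=np.median(T[:,:2],0);T=T[np.linalg.norm(T[:,:2]-med,axis=1)<50]
    (a,b),r=cv2.minEnclosingCircle(T[:,:2].astype(np.float32));print(n,"rim",np.round([a,b,r],1),len(T),T[:,:2].mean(0).round(1))
    k=max(cv2.findContours(m,0,2)[0],key=cv2.contourArea);(e,f),_,_=cv2.fitEllipse(k);print("  ell",e,f,ray(c,e,f,zz*.75)[:2].round(1))
O=np.array([593.4,179.]);ex=np.array([.9688,-.2479]);ey=np.array([.2479,.9688])
H=np.load("pics/high.npy");N=np.c_[(H[:,:2]-O)@ex,(H[:,:2]-O)@ey,H[:,2]]
F=N[(abs(N[:,1]+34)<15)&(N[:,0]>-25)&(N[:,0]<110)]
for a in range(-25,110,27):
    q=F[(F[:,0]>=a)&(F[:,0]<a+27)];print("fence x",a,np.percentile(q[:,1],[5,50,95]).round(1),len(q),np.median(q[:,2]).round(1))
q=N[N[:,1]>-10];print("others",q[::max(1,len(q)//30)].round(0).tolist())
E
```

```text
pot rim [ 619.3 -224.3   25.6] 129 [ 619.6 -224.9]
  ell 332.20867919921875 183.72674560546875 [ 617.2 -221.8]
cup rim [ 481.8 -168.7   33.4] 165 [ 480.1 -167. ]
  ell 310.3059387207031 244.7112579345703 [ 480.8 -170.6]
dish rim [ 485.3 -285.7   40.8] 207 [ 482.4 -285.9]
  ell 360.16680908203125 243.5908203125 [ 484.2 -287.7]
fence x -25 [-37.7 -34.3 -30.1] 57 51.4
fence x 2 [-37.8 -34.9 -30.1] 59 51.4
fence x 29 [-37.4 -34.6 -30.1] 55 51.8
fence x 56 [-37.6 -34.6 -29.7] 55 51.1
fence x 83 [-37.8 -34.3 -30.2] 55 51.6
others [[99.0, 12.0, 57.0], [101.0, 3.0, 49.0], [94.0, 3.0, 58.0], [91.0, 4.0, 51.0], [51.0, 100.0, 50.0], [49.0, 100.0, 48.0], [54.0, 77.0, 51.0], [50.0, 86.0, 49.0], [45.0, 95.0, 51.0], [51.0, 74.0, 50.0], [45.0, 84.0, 50.0], [40.0, 95.0, 52.0], [46.0, 75.0, 50.0], [41.0, 85.0, 50.0], [35.0, 95.0, 49.0], [41.0, 73.0, 51.0], [36.0, 86.0, 49.0], [43.0, 64.0, 44.0], [35.0, 81.0, 49.0], [27.0, 99.0, 49.0], [33.0, 78.0, 50.0], [24.0, 101.0, 48.0], [30.0, 79.0, 50.0], [44.0, 29.0, 51.0], [27.0, 79.0, 53.0], [41.0, 36.0, 43.0], [24.0, 83.0, 52.0], [38.0, 32.0, 50.0], [24.0, 75.0, 50.0], [40.0, 21.0, 42.0], [35.0, 24.0, 44.0]]
```

The nest fits its given sizes: plate 172×271 mm and fence face at y −30. The pot's rim radius is 25.6 mm, as it should be. I'll move above the pot.

>>> servo_tool(gripper=[1, 1, 1, 1, 1, 1, 1, 1], slide=[[-0.033, -0.035, 0], [-0.033, -0.035, 0], [-0.033, -0.035, 0], [-0.033, -0.035, 0], [-0.033, -0.035, 0], [-0.033, -0.035, 0], [-0.033, -0.035, 0], [-0.033, -0.035, 0]], dr=[[0, 0, 0], [0, 0, 0], [0, 0, 0], [0, 0, 0], [0, 0, 0], [0, 0, 0], [0, 0, 0], [0, 0, 0]], grip_force=30)

```text
time: 0.9
position: [352.6, 285.3, 231.2]
ee_rot: [0.133, 0.991, -0.0, 0.0]
ft_force: [1.3, 0.0, -0.7]
gripper_width: 85.6
grip_force: 0.0
```

>>> servo_tool(gripper=[1, 1, 1, 1, 1, 1, 1, 1], slide=[[-0.033, -0.035, 0], [-0.033, -0.035, 0], [-0.033, -0.035, 0], [-0.033, -0.035, 0], [-0.033, -0.035, 0], [-0.033, -0.035, 0], [-0.033, -0.035, 0], [-0.033, -0.035, 0]], dr=[[0, 0, 0], [0, 0, 0], [0, 0, 0], [0, 0, 0], [0, 0, 0], [0, 0, 0], [0, 0, 0], [0, 0, 0]])

```text
time: 1.7
position: [533.4, -54.1, 231.1]
ee_rot: [0.133, 0.991, 0.0, -0.0]
ft_force: [1.7, 0.9, 1.0]
gripper_width: 85.8
grip_force: 0.0
```

```bash
cat >> h.py <<'E'
from scipy.spatial.transform import Rotation as Ro
def delta(x,y,z):
    s=get_state();R=Ro.from_quat(s["ee_rot"]).as_matrix();d=np.array([x,y,z])-s["position"]
    print("t",round(s["time"],2),"pos",np.round(s["position"],1),"tooly deg",np.degrees(np.arctan2(R[1,1],R[0,1])).round(2),"tilt",R[:,2].round(3),"J",np.round(s["joints"],2),"delta tool mm",(R.T@d).round(1))
O=np.array([593.4,179.]);ex=np.array([.9688,-.2479]);ey=np.array([.2479,.9688])
def nest(x,y): return O+x*ex+y*ey
E
python3 - <<'E'
from h import *
delta(619,-224,150)
c=camera_model("top")
for n,u,v in(("red",283,179),("green",384,181),("yel",343,139)):print(n,ray(c,u,v,45).round())
E
```

```text
t 1.7 pos [533.4 -54.1 231.1] tooly deg 74.73 tilt [-0.  0. -1.] J [ 0.04  0.27  0.01  1.85 -0.    1.03  1.36] delta tool mm [-127.4 -141.3   81. ]
red [ 626. -111.   45.]
green [ 625. -339.   45.]
yel [ 721. -248.   45.]
```

>>> servo_tool(gripper=[1, 1, 1, 1, 1, 1], slide=[[-0.0255, -0.0283, 0.01], [-0.0255, -0.0283, 0.015], [-0.0255, -0.0283, 0.015], [-0.0255, -0.0283, 0.02], [-0.0255, -0.0283, 0.02], [0, 0, 0]], dr=[[0, 0, 0], [0, 0, 0], [0, 0, 0], [0, 0, 0], [0, 0, 0], [0, 0, 0]])

```text
time: 2.3
position: [616.3, -228.8, 146.5]
ee_rot: [0.136, 0.991, -0.001, -0.003]
ft_force: [-1.8, 0.0, -0.3]
gripper_width: 85.2
grip_force: 0.0
```

```bash
python3 - <<'E'
from h import *
c=camera_model("wrist");p,d=snapshot("wrist");P=cloud(c,d)
cv2.imwrite("pics/w1.png",p[:,:,::-1])
hsv=cv2.cvtColor(p,cv2.COLOR_RGB2HSV)
m=((hsv[...,0]<14)&(hsv[...,1]>90)&(hsv[...,2]>60)&(abs(P[...,2]-60)<4)&(np.linalg.norm(P[...,:2]-[619,-224],axis=2)<50))
T=P[m];print(len(T),cv2.minEnclosingCircle(T[:,:2].astype(np.float32)),T.mean(0).round(1))
delta(619,-224,8)
E
```

```text
1040 ((617.9365234375, -226.10108947753906), 26.01690673828125) [ 618.9 -227.2   59.6]
t 2.35 pos [ 616.7 -225.6  148. ] tooly deg 74.45 tilt [-0.005 -0.    -1.   ] J [ 0.26  0.56  0.07  1.61 -0.04  0.97  1.64] delta tool mm [ -2.5   2.4 140. ]
```

View pics/w1.png

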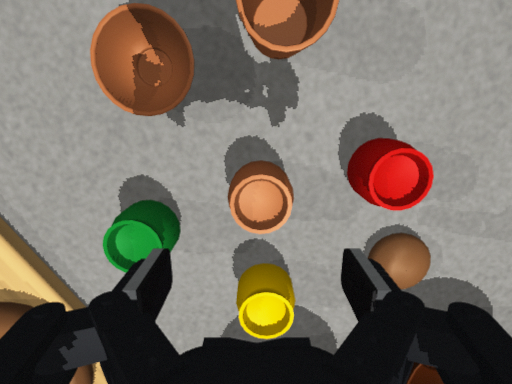

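The wrist view shows the pot at (261,200), almost under the tool at about (618.5, −226). The red and green ones stand clear of both fingers. I'll go down.

>>> servo_tool(gripper=[1, 1, 1, 1, 1, 1, 1, 1], slide=[[-0.0015, 0, 0.02], [0, 0, 0.03], [0, 0, 0.03], [0, 0, 0.025], [0, 0, 0.015], [0, 0, 0.01], [0, 0, 0.005], [0, 0, 0.003]], dr=[[0, 0, 0], [0, 0, 0], [0, 0, 0], [0, 0, 0], [0, 0, 0], [0, 0, 0], [0, 0, 0], [0, 0, 0]])

```text
time: 3.15
position: [620.8, -222.8, 13.8]
ee_rot: [0.133, 0.991, -0.0, 0.001]
ft_force: [-0.3, -0.1, 0.3]
gripper_width: 85.6
grip_force: 0.0
```

>>> servo_tool(gripper=[0.6, 0.5, 0.4, 0.3, 0.2, 0.1, 0, -0.1], slide=[[0, 0, 0], [0, 0, 0], [0, 0, 0], [0, 0, 0], [0, 0, 0], [0, 0, 0], [0, 0, 0], [0, 0, 0]], dr=[[0, 0, 0], [0, 0, 0], [0, 0, 0], [0, 0, 0], [0, 0, 0], [0, 0, 0], [0, 0, 0], [0, 0, 0]], grip_force=25)

```text
time: 3.95
position: [620.8, -224.0, 14.7]
ee_rot: [0.133, 0.991, -0.001, 0.001]
ft_force: [-1.6, -1.6, 6.1]
gripper_width: 59.2
grip_force: 26.9
```

>>> servo_tool(gripper=[-0.2, -0.2, -0.2, -0.2, -0.2, -0.2, -0.2, -0.2], slide=[[0, 0, 0], [0, 0, -0.01], [0, 0, -0.015], [0, 0, -0.025], [0, 0, -0.025], [0, 0, -0.025], [0, 0, 0], [0, 0, 0]], dr=[[0, 0, 0], [0, 0, 0], [0, 0, 0], [0, 0, 0], [0, 0, 0], [0, 0, 0], [0, 0, 0], [0, 0, 0]], grip_force=35)

```text
time: 4.75
position: [620.6, -222.6, 114.2]
ee_rot: [0.133, 0.991, 0.0, 0.001]
ft_force: [-0.6, 0.2, -2.8]
gripper_width: 58.9
grip_force: 38.8
```

```bash
python3 - <<'E'
from h import *
c=camera_model("wrist");p,d=snapshot("wrist");P=cloud(c,d)
s=get_state();print(s["ft_force"],s["gripper_width"])
hsv=cv2.cvtColor(p,cv2.COLOR_RGB2HSV)
m=((hsv[...,0]<14)&(hsv[...,1]>90)&(hsv[...,2]>60)&(np.linalg.norm(P[...,:2]-s["position"][:2],axis=2)<45)&(P[...,2]>70))
zt=np.percentile(P[m][:,2],90);T=P[m&(P[...,2]>zt-4)]
A=np.c_[T[:,:2],np.ones(len(T))];print("rim z",zt,"plane",np.linalg.lstsq(A,T[:,2],rcond=None)[0],cv2.minEnclosingCircle(T[:,:2].astype(np.float32)),"grip pt above foot",s["position"][2]+19-(zt-60))
x,y=nest(-85,1);delta(x,y,115)
ps,_=snapshot("scene");cv2.imwrite("pics/s2.png",ps[:,:,::-1])
E
```

```text
[-0.55361469 -0.17055022 -3.71078507] 59.22722130374572
rim z 159.60797268492948 plane [-5.94435401e-02  1.53683512e-02  1.99433469e+02] ((618.8439331054688, -213.38438415527344), 35.19252014160156) grip pt above foot 32.243693759934416
t 4.8 pos [ 619.6 -222.3  112.9] tooly deg 74.73 tilt [-0.001  0.001 -1.   ] J [ 0.26  0.61  0.07  1.63 -0.05  0.91  1.64] delta tool mm [216.  379.9  -1.8]
```

View pics/s2.png

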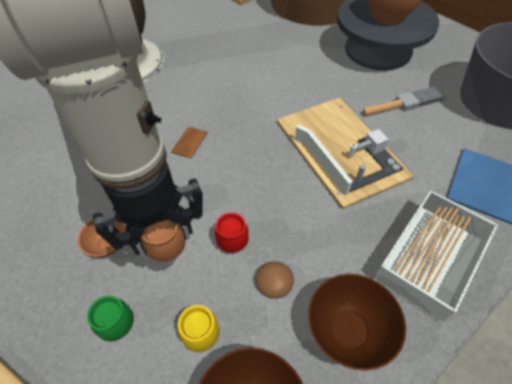

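The pot hangs upright in the fingers at (163,240), its foot about 13.5 mm below the TCP. The cup and dish haven't moved. I'll carry it over the front end of the nest.

>>> servo_tool(gripper=[-0.2, -0.2, -0.2, -0.2, -0.2, -0.2], slide=[[0.009, 0.015, 0], [0.017, 0.03, 0], [0.0215, 0.038, 0], [0.0215, 0.038, 0], [0.0215, 0.038, 0], [0.0215, 0.038, 0]], dr=[[0, 0, 0], [0, 0, 0], [0, 0, 0], [0, 0, 0], [0, 0, 0], [0, 0, -1]])

```text
time: 5.45
position: [561.8, -0.4, 112.2]
ee_rot: [0.124, 0.992, 0.0, -0.001]
ft_force: [0.5, -0.4, -2.2]
gripper_width: 58.9
grip_force: 38.7
```

>>> servo_tool(gripper=[-0.2, -0.2, -0.2, -0.2, -0.2, -0.2, -0.2, -0.2], slide=[[0.0215, 0.038, 0], [0.0215, 0.038, 0], [0.0215, 0.038, 0], [0.0215, 0.038, 0], [0.011, 0.019, 0], [0.007, 0.011, 0], [0, 0, 0], [0, 0, 0]], dr=[[0, 0, 0], [0, 0, 0], [0, 0, 0], [0, 0, 0], [0, 0, 0], [0, 0, 0], [0, 0, 0], [0, 0, 0]])

```text
time: 6.25
position: [508.1, 197.3, 112.9]
ee_rot: [0.125, 0.992, -0.001, -0.0]
ft_force: [-0.0, -0.9, -2.3]
gripper_width: 59.0
grip_force: 38.7
```

```bash
python3 - <<'E'
from h import *
x,y=nest(-85,1);delta(x,y,27)
c=camera_model("scene");p,d=snapshot("scene");np.savez("pics/s3.npz",p=p,d=d)
c=camera_model("wrist");p,d=snapshot("wrist");cv2.imwrite("pics/w2.png",p[:,:,::-1])
E
```

```text
t 6.25 pos [508.1 197.3 112.9] tooly deg 75.67 tilt [-0.001 -0.001 -1.   ] J [-0.41  0.43 -0.02  1.92  0.01  0.79  0.89] delta tool mm [-2.2  4.6 85.8]
```

View pics/w2.png

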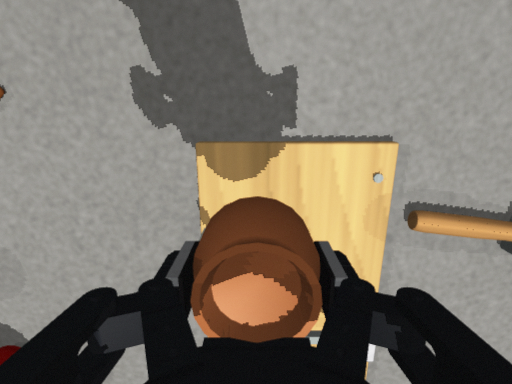

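The wrist view shows the pot gripped upright over the front end of the plate, with the fence side at the left edge. I'll lower it.

>>> servo_tool(gripper=[-0.2, -0.2, -0.2, -0.2, -0.2, -0.2, -0.2, -0.2], slide=[[-0.002, 0.004, 0.01], [0, 0, 0.02], [0, 0, 0.02], [0, 0, 0.015], [0, 0, 0.01], [0, 0, 0.005], [0, 0, 0], [0, 0, 0]], dr=[[0, 0, 0], [0, 0, 0], [0, 0, 0], [0, 0, 0], [0, 0, 0], [0, 0, 0], [0, 0, 0], [0, 0, 0]])

```text
time: 7.15
position: [511.7, 202.3, 33.7]
ee_rot: [0.124, 0.992, 0.0, 0.0]
ft_force: [0.0, 0.4, -1.9]
gripper_width: 58.6
grip_force: 38.8
```

>>> servo_tool(gripper=[-0.2, -0.2, -0.2, -0.2], slide=[[0, 0, 0.002], [0, 0, 0.002], [0, 0, 0.001], [0, 0, 0]], dr=[[0, 0, 0], [0, 0, 0], [0, 0, 0], [0, 0, 0]])

```text
time: 7.55
position: [511.1, 202.1, 28.3]
ee_rot: [0.124, 0.992, -0.0, -0.0]
ft_force: [-0.3, 1.2, -2.0]
gripper_width: 58.7
grip_force: 38.8
```

>>> servo_tool(gripper=[-0.2, -0.2, -0.2], slide=[[0, 0, 0.001], [0, 0, 0.001], [0, 0, 0]], dr=[[0, 0, 0], [0, 0, 0], [0, 0, 0]])

```text
time: 7.85
position: [511.2, 202.2, 26.7]
ee_rot: [0.124, 0.992, 0.0, 0.0]
ft_force: [-1.1, -0.9, 3.3]
gripper_width: 58.7
grip_force: 39.3
```

>>> servo_tool(gripper=[-0.2, -0.2], slide=[[0, 0, 0.001], [0, 0, 0]], dr=[[0, 0, 0], [0, 0, 0]])

```text
time: 8.05
position: [511.2, 202.2, 26.7]
ee_rot: [0.124, 0.992, 0.0, 0.0]
ft_force: [-4.3, -2.1, 12.9]
gripper_width: 59.1
grip_force: 40.4
```

Foot is on the plate. I'll ease off and open.

>>> servo_tool(gripper=[-0.2, 0.5, 0.7, 0.85, 1, 1, 1, 1], slide=[[0, 0, -0.001], [0, 0, 0], [0, 0, 0], [0, 0, 0], [0, 0, 0], [0, 0, 0], [0, 0, -0.01], [0, 0, -0.02]], dr=[[0, 0, 0], [0, 0, 0], [0, 0, 0], [0, 0, 0], [0, 0, 0], [0, 0, 0], [0, 0, 0], [0, 0, 0]])

```text
time: 8.85
position: [509.8, 201.6, 55.7]
ee_rot: [0.124, 0.992, -0.001, -0.001]
ft_force: [-0.1, 0.4, 0.2]
gripper_width: 85.7
grip_force: 0.0
```

>>> servo_tool(gripper=[1, 1, 1, 1, 1, -1, -1, -1], slide=[[0, 0, -0.03], [0, 0, -0.03], [0, 0, -0.03], [0.04, 0, 0], [0.045, 0, 0], [0.04, 0, 0], [0, 0, 0], [0, 0, 0]], dr=[[0, 0, 0], [0, 0, 0], [0, 0, 0], [0, 0, 0], [0, 0, 0], [0, 0, 0], [0, 0, 0], [0, 0, 0]])

```text
time: 9.65
position: [389.7, 233.5, 147.2]
ee_rot: [0.123, 0.992, 0.0, 0.001]
ft_force: [0.2, -0.1, -0.2]
gripper_width: 44.2
grip_force: 0.0
```

```bash
cat >> h.py <<'E'
def potnest(cam,zr=72):
    c=camera_model(cam);p,d=snapshot(cam);P=cloud(c,d);hsv=cv2.cvtColor(p,cv2.COLOR_RGB2HSV)
    N=np.stack([(P[...,:2]-O)@ex,(P[...,:2]-O)@ey],-1)
    m=(hsv[...,0]<14)&(hsv[...,1]>90)&(hsv[...,2]>50)&(abs(P[...,2]-zr)<4)&(abs(N[...,0])<150)&(abs(N[...,1])<40)
    T=N[m].astype(np.float32);cc=cv2.minEnclosingCircle(T);print(cam,"pot rim nest",np.round(cc[0],1),round(cc[1],1),len(T),"z",P[m][:,2].mean().round(1))
    return p
def where():
    s=get_state();q=s["position"][:2]-O;print("t",round(s["time"],2),"tcp nest",(q@ex).round(1),(q@ey).round(1),"z",s["position"][2].round(1),"f nest",np.round([s["ft_force"][:2]@ex,s["ft_force"][:2]@ey,s["ft_force"][2]],1))
E
python3 - <<'E'
from h import *
where();p=potnest("wrist");q=potnest("top")
b=cv2.resize(q[120:265,90:210],None,fx=2.6,fy=2.6)
im=np.zeros((384,800,3),np.uint8);im[:,:512-30]=p[:,30:];im[:b.shape[0],485:485+b.shape[1]]=b
cv2.imwrite("pics/c3.png",im[:,:,::-1])
E
```

```text
t 9.65 tcp nest -210.8 2.3 z 147.2 f nest [ 0.2 -0.1 -0.2]
wrist pot rim nest [-89.    1.5] 25.1 374 z 71.7
top pot rim nest [-86.4   2.8] 25.7 141 z 71.3
```

View pics/c3.png

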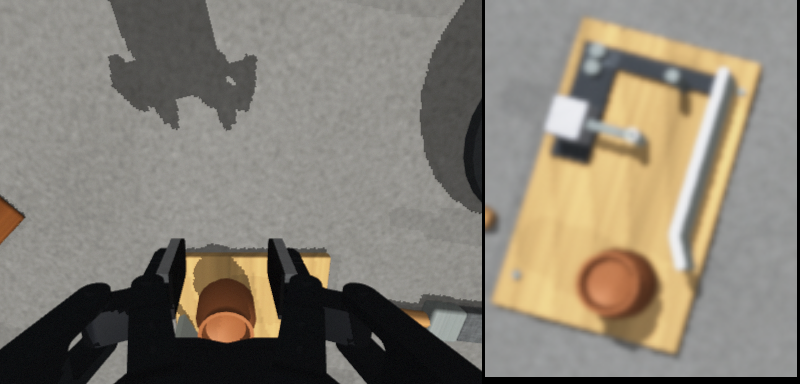

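The pot stands upright at nest (−87, 2), wrist (225,325), and is released. The roller and fence are clear. I'll shut the fingers and come down behind it.

>>> servo_tool(gripper=[-1, -1, -1, -1, -1, -1, -1, -1], slide=[[0, -0.001, 0.02], [0, 0, 0.03], [0, 0, 0.03], [0, 0, 0.025], [0, 0, 0.016], [0, 0, 0], [0, 0, 0], [0, 0, 0]], dr=[[0, 0, 0], [0, 0, 0], [0, 0, 0], [0, 0, 0], [0, 0, 0], [0, 0, 0], [0, 0, 0], [0, 0, 0]])

```text
time: 10.55
position: [391.0, 232.3, 26.1]
ee_rot: [0.125, 0.992, 0.001, 0.001]
ft_force: [0.8, 0.7, 0.2]
gripper_width: 0.2
grip_force: 0.0
```

>>> servo_tool(gripper=[-1, -1, -1, -1, -1, -1, -1, -1], slide=[[-0.01, 0, 0], [-0.015, 0, 0], [-0.015, 0, 0], [-0.015, 0, 0], [-0.01, 0, 0], [-0.005, 0, 0], [0, 0, 0], [0, 0, 0]], dr=[[0, 0, 0], [0, 0, 0], [0, 0, 0], [0, 0, 0], [0, 0, 0], [0, 0, 0], [0, 0, 0], [0, 0, 0]])

```text
time: 11.35
position: [456.9, 214.7, 25.0]
ee_rot: [0.124, 0.992, -0.0, -0.001]
ft_force: [-0.5, -0.1, 0.6]
gripper_width: -0.2
grip_force: 0.0
```

```bash
python3 - <<'E'
from h import *
where();delta(0,0,0);potnest("top")
E
```

```text
t 11.35 tcp nest -141.1 0.8 z 25.0 f nest [-0.5 -0.2  0.6]
t 11.35 pos [456.9 214.7  25. ] tooly deg 75.73 tilt [-0.001 -0.    -1.   ] J [-0.45  0.53 -0.05  2.05  0.05  0.56  0.79] delta tool mm [ 389.8 -320.8   25.5]
top pot rim nest [-86.1   2.6] 25.4 144 z 71.2
```

>>> servo_tool(gripper=[-1, -1, -1, -1, -1, -1, -1, -1], slide=[[-0.003, 0, 0], [-0.003, 0, 0], [-0.003, 0, 0], [-0.003, 0, 0], [-0.003, 0, 0], [-0.004, 0, 0], [-0.004, 0, 0], [-0.004, 0, 0]], dr=[[0, 0, 0], [0, 0, 0], [0, 0, 0], [0, 0, 0], [0, 0, 0], [0, 0, 0], [0, 0, 0], [0, 0, 0]])

```text
time: 12.2
position: [483.9, 207.9, 25.2]
ee_rot: [0.124, 0.992, -0.0, -0.0]
ft_force: [-1.2, 0.9, -0.3]
gripper_width: -0.1
grip_force: 0.8
```

>>> servo_tool(gripper=[-1, -1, -1, -1, -1, -1, -1, -1], slide=[[-0.004, 0, 0], [-0.004, 0, 0], [-0.004, 0, 0], [-0.004, 0, 0], [-0.004, 0, 0], [-0.004, 0, 0], [-0.004, 0, 0], [-0.004, 0, 0]], dr=[[0, 0, 0], [0, 0, 0], [0, 0, 0], [0, 0, 0], [0, 0, 0], [0, 0, 0], [0, 0, 0], [0, 0, 0]])

```text
time: 13.0
position: [515.0, 200.0, 25.3]
ee_rot: [0.124, 0.992, -0.0, -0.0]
ft_force: [-0.5, -0.1, 0.1]
gripper_width: 0.2
grip_force: 0.6
```

```bash
python3 - <<'E'
from h import *
where();potnest("top")
E
```

```text
t 13.0 tcp nest -81.1 0.9 z 25.3 f nest [-0.5 -0.2  0.1]
top pot rim nest [-42.4   0.3] 28.3 105 z 71.4
```

The pot slides along upright. Next, up to the roller.

>>> servo_tool(gripper=[-1, -1, -1, -1, -1, -1, -1, -1], slide=[[-0.003, 0, 0], [-0.003, 0, 0], [-0.003, 0, 0], [-0.003, 0, 0], [-0.003, 0, 0], [-0.003, 0, 0], [-0.003, 0, 0], [-0.003, 0, 0]], dr=[[0, 0, 0], [0, 0, 0], [0, 0, 0], [0, 0, 0], [0, 0, 0], [0, 0, 0], [0, 0, 0], [0, 0, 0]])

```text
time: 13.85
position: [538.2, 194.2, 25.3]
ee_rot: [0.124, 0.992, -0.0, -0.0]
ft_force: [-1.9, 1.1, 0.7]
gripper_width: 0.1
grip_force: 0.9
```

>>> servo_tool(gripper=[-1, -1, -1, -1, -1, -1, -1, -1], slide=[[-0.003, 0, 0], [-0.003, 0, 0], [-0.003, 0, 0], [-0.003, 0, 0], [-0.003, 0, 0], [-0.003, 0, 0], [-0.003, 0, 0], [-0.003, 0, 0]], dr=[[0, 0, 0], [0, 0, 0], [0, 0, 0], [0, 0, 0], [0, 0, 0], [0, 0, 0], [0, 0, 0], [0, 0, 0]])

```text
time: 14.65
position: [561.5, 188.3, 25.3]
ee_rot: [0.124, 0.992, 0.0, -0.0]
ft_force: [-1.7, 0.7, 1.6]
gripper_width: 0.5
grip_force: 1.1
```

```bash
python3 - <<'E'
from h import *
where();p=potnest("scene")
E
```

```text
t 14.65 tcp nest -33.3 1.1 z 25.3 f nest [-1.8  0.3  1.6]
scene pot rim nest [7.7 1.8] 28.3 126 z 70.1
```

>>> servo_tool(gripper=[-1, -1, -1, -1, -1, -1], slide=[[-0.002, 0, 0], [-0.002, 0, 0], [-0.002, 0, 0], [-0.002, 0, 0], [-0.002, 0, 0], [-0.002, 0, 0]], dr=[[0, 0, 0], [0, 0, 0], [0, 0, 0], [0, 0, 0], [0, 0, 0], [0, 0, 0]])

```text
time: 15.3
position: [570.7, 186.3, 25.1]
ee_rot: [0.124, 0.992, -0.0, -0.002]
ft_force: [-7.6, 1.7, 6.3]
gripper_width: 0.1
grip_force: 4.2
```

>>> servo_tool(gripper=[-1, -1, -1, -1, -1], slide=[[-0.002, 0, 0], [-0.002, 0, 0], [-0.002, 0, 0], [-0.002, 0, 0], [-0.002, 0, 0]], dr=[[0, 0, 0], [0, 0, 0], [0, 0, 0], [0, 0, 0], [0, 0, 0]])

```text
time: 15.8
position: [581.2, 184.1, 25.1]
ee_rot: [0.124, 0.992, 0.0, -0.001]
ft_force: [-5.1, 2.6, 2.1]
gripper_width: -0.1
grip_force: 2.9
```

>>> servo_tool(gripper=[-1, -1, -1, -1, -1], slide=[[-0.002, 0, 0], [-0.002, 0, 0], [-0.002, 0, 0], [-0.002, 0, 0], [-0.002, 0, 0]], dr=[[0, 0, 0], [0, 0, 0], [0, 0, 0], [0, 0, 0], [0, 0, 0]])

```text
time: 16.3
position: [592.4, 180.7, 25.1]
ee_rot: [0.124, 0.992, 0.0, -0.0]
ft_force: [-3.0, 1.9, 0.1]
gripper_width: 0.2
grip_force: 1.5
```

```bash
python3 - <<'E'
from h import *
where();p=potnest("scene")
E
```

```text
t 16.3 tcp nest -1.4 1.4 z 25.1 f nest [-3.4  1.1  0.1]
scene pot rim nest [39. -2.] 27.9 139 z 70.0
```

The peak was about 8 N, and the roller's crest is about here. I'll keep nudging, slower.

>>> servo_tool(gripper=[-1, -1, -1, -1, -1], slide=[[-0.002, 0, 0], [-0.002, 0, 0], [-0.002, 0, 0], [-0.002, 0, 0], [-0.001, 0, 0]], dr=[[0, 0, 0], [0, 0, 0], [0, 0, 0], [0, 0, 0], [0, 0, 0]])

```text
time: 16.85
position: [601.6, 177.7, 25.3]
ee_rot: [0.125, 0.992, -0.0, 0.0]
ft_force: [-1.6, 0.2, 0.2]
gripper_width: -0.1
grip_force: 0.7
```

>>> servo_tool(gripper=[-1, -1, -1, -1], slide=[[-0.001, 0, 0], [-0.001, 0, 0], [-0.001, 0, 0], [-0.001, 0, 0]], dr=[[0, 0, 0], [0, 0, 0], [0, 0, 0], [0, 0, 0]])

```text
time: 17.25
position: [605.5, 176.9, 25.5]
ee_rot: [0.124, 0.992, -0.0, 0.001]
ft_force: [-0.2, -0.6, 0.1]
gripper_width: 0.0
grip_force: 0.0
```

```bash
python3 - <<'E'
from h import *
where();p=potnest("scene");cv2.imwrite("pics/s5.png",cv2.resize(p[80:220,250:430],None,fx=4,fy=4)[:,:,::-1])
E
```

```text
t 17.25 tcp nest 12.3 1.0 z 25.5 f nest [-0.1 -0.6  0.1]
scene pot rim nest [54.   0.3] 28.3 143 z 70.2
```

View pics/s5.png

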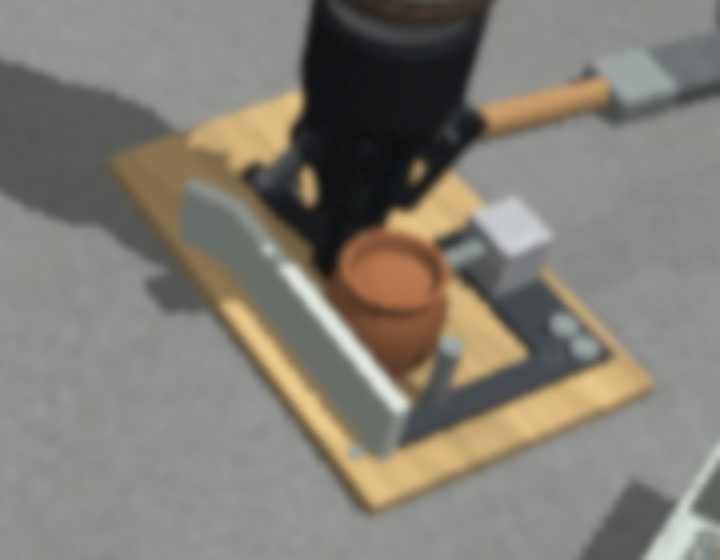

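The pot stands upright against the fence and past the roller, with the pin at (450,350) just ahead of it. I'll feel for the stop in 1 mm steps.

>>> servo_tool(gripper=[-1, -1, -1, -1], slide=[[-0.001, 0, 0], [-0.001, 0, 0], [-0.001, 0, 0], [0, 0, 0]], dr=[[0, 0, 0], [0, 0, 0], [0, 0, 0], [0, 0, 0]])

```text
time: 17.7
position: [608.0, 176.3, 25.3]
ee_rot: [0.124, 0.992, -0.0, 0.0]
ft_force: [0.2, 0.0, 1.2]
gripper_width: -0.1
grip_force: 0.0
```

>>> servo_tool(gripper=[-1, -1, -1, -1], slide=[[-0.001, 0, 0], [-0.001, 0, 0], [0, 0, 0], [0, 0, 0]], dr=[[0, 0, 0], [0, 0, 0], [0, 0, 0], [0, 0, 0]])

```text
time: 18.1
position: [609.7, 176.0, 25.3]
ee_rot: [0.124, 0.992, 0.0, -0.0]
ft_force: [-0.2, 0.2, -0.7]
gripper_width: -0.1
grip_force: 0.0
```

>>> servo_tool(gripper=[-1, -1, -1], slide=[[-0.001, 0, 0], [-0.001, 0, 0], [0, 0, 0]], dr=[[0, 0, 0], [0, 0, 0], [0, 0, 0]])

```text
time: 18.4
position: [611.8, 175.4, 25.3]
ee_rot: [0.124, 0.992, 0.0, 0.0]
ft_force: [0.2, 0.5, -0.6]
gripper_width: -0.4
grip_force: 0.0
```

>>> servo_tool(gripper=[-1, -1, -1], slide=[[-0.001, 0, 0], [-0.001, 0, 0], [0, 0, 0]], dr=[[0, 0, 0], [0, 0, 0], [0, 0, 0]])

```text
time: 18.7
position: [612.8, 175.3, 25.1]
ee_rot: [0.124, 0.992, -0.0, -0.001]
ft_force: [-2.7, 0.4, 2.2]
gripper_width: 0.2
grip_force: 1.5
```

```bash
python3 - <<'E'
from h import *
where();p=potnest("scene")
E
```

```text
t 18.7 tcp nest 19.7 1.2 z 25.1 f nest [-2.7 -0.3  2.2]
scene pot rim nest [61.  -0.8] 27.9 152 z 70.0
```

>>> servo_tool(gripper=[-1, -1], slide=[[-0.001, 0, 0], [0, 0, 0]], dr=[[0, 0, 0], [0, 0, 0]])

```text
time: 18.95
position: [612.8, 175.2, 25.1]
ee_rot: [0.124, 0.992, -0.0, -0.002]
ft_force: [-6.1, 0.8, 4.4]
gripper_width: 0.3
grip_force: 3.0
```

>>> servo_tool(gripper=[-1, -1], slide=[[-0.0005, 0, 0], [0, 0, 0]], dr=[[0, 0, 0], [0, 0, 0]])

```text
time: 19.15
position: [612.8, 175.2, 25.0]
ee_rot: [0.124, 0.992, -0.0, -0.002]
ft_force: [-6.6, -0.4, 5.4]
gripper_width: -0.2
grip_force: 3.5
```

The force rises and nothing moves, so the pot is on the stop. I'll back straight out and then up.

>>> servo_tool(gripper=[-1, -1, -1, -1, -1, -1, -1, -1], slide=[[0.002, 0, 0], [0.003, 0, 0], [0.005, 0, 0], [0.01, 0, 0], [0.02, 0, 0], [0.025, 0, 0], [0.025, 0, 0], [0.01, 0, 0]], dr=[[0, 0, 0], [0, 0, 0], [0, 0, 0], [0, 0, 0], [0, 0, 0], [0, 0, 0], [0, 0, 0], [0, 0, 0]])

```text
time: 19.95
position: [514.9, 200.3, 25.1]
ee_rot: [0.123, 0.992, -0.0, -0.001]
ft_force: [-0.4, 0.3, -0.1]
gripper_width: 0.1
grip_force: 0.0
```

>>> servo_tool(gripper=[-1, -1, -1, -1, -1, -1, -1, -1], slide=[[0, 0, -0.02], [0, 0, -0.04], [0, 0, -0.04], [0, 0, -0.04], [0.02, 0, -0.03], [0.02, 0, 0], [0, 0, 0], [0, 0, 0]], dr=[[0, 0, 0], [0, 0, 0], [0, 0, 0], [0, 0, 0], [0, 0, 0], [0, 0, 0], [0, 0, 0], [0, 0, 0]])

```text
time: 20.75
position: [479.7, 209.0, 195.4]
ee_rot: [0.124, 0.992, 0.0, 0.0]
ft_force: [0.2, 1.0, -0.3]
gripper_width: 0.1
grip_force: 0.0
```

```bash
python3 - <<'E'
from h import *
where();p=potnest("scene");q=potnest("top")
a=cv2.resize(p[85:215,265:425],None,fx=3,fy=3,interpolation=2);b=cv2.resize(q[120:220,100:205],None,fx=3,fy=3,interpolation=2)
im=np.zeros((400,800,3),np.uint8);im[:a.shape[0],:a.shape[1]]=a;im[:b.shape[0],484:484+b.shape[1]]=b
cv2.imwrite("pics/c6.png",im[:,:,::-1])
E
```

```text
t 20.75 tcp nest -117.6 0.9 z 195.4 f nest [-0.1  1.  -0.3]
scene pot rim nest [63.4 -0.7] 26.0 127 z 70.1
top pot rim nest [61.3 -0.1] 25.8 139 z 71.4
```

View pics/c6.png

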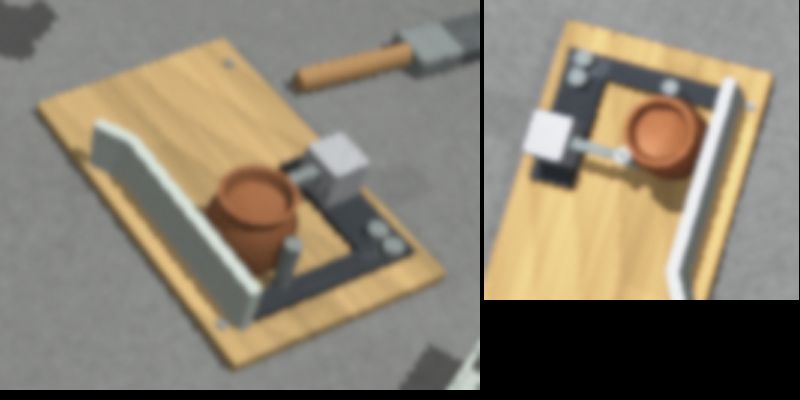

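The pot stands alone and upright at nest (61, 0): fence on one side, pin ahead at crop (670,87), roller behind at (622,157). I'll hand in.

```bash
python3 -c "
from rig import *
print(finish_job())"
```

```text
the job is handed in; nothing more can be done
None
```

The pot is standing upright and alone in the nest, touching fence, stop and roller. It was pushed with readings of no more than about 10 N, the cup and dish were not touched, and the job was handed in at about 21 s.

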